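# Cap the feed trough and fill it with onion sets

## Robot

A 6-joint arm with a two-finger parallel gripper is mounted at the origin on the work surface. World frame = base frame: x ahead of the robot, y to its left, z up, the work surface at z = 0. Lengths are in m, angles in rad, forces in N, time in s.
With the tool pointing down it reaches from about 0.325 to 1 m from the base axis. Payload 5.1 kg.
Tool frame: the origin (TCP) lies midway between the tips of the shut fingers; the grasp point (between the pads) lies 19 mm behind it; z points along the fingers, y is the line along which they close (so a half turn about z gives the same grasp; the last joint's range is limited). The gripper opens to 85 mm and grips with 20 to 120 N. Pads are 22 mm wide; open, the fingers measure 114 mm over their backs; the gripper's body (76 mm by 85 mm) begins 54 mm behind the grasp point. The pads swing forward as they close: fully open they stand 13 mm farther back than shut.
Start: joints at [1.035, 0.124, 1.65, -0, 1.367, -0.083], TCP at [0.284, 0.584, 0.231] pointing down, gripper open.
Joint ranges: [-2.61, 2.61], [-1.02, 2.33], [0.03, 2.71], [-1.35, 4.49], [0.32, 2.68], [-2.91, 2.91]. Speed limits (rad/s): [2.57, 2.57, 3.14, 3.14, 3.14, 3.14].

## Interface

Orientations are given as a rotation vector (axis times angle).
In Python, from cell import robot gives the robot as it stands. The module is installed in compiled form; this text tells all that it offers.
- The arm moves only by the tool move_arm, never from a script. Its argument "plan" is a list of rows, each a list of 3 entries, a list of its own where there are three numbers: the shift along the tool's x, y, z in mm, then the turn, a rotation vector about the tool's x, y, z in rad, then the opening, from 0 (shut) to 1 (fully open). A call has 1 to 5 rows; each row is the pose to reach, as a shift and turn from the pose commanded when the call began, along the tool's axes at that moment; what a row does not reach only later rows make up. A row lasts 1/10 s, in which the tool goes at most 50 mm and 8.59 degrees, less where a joint would pass 70% of its speed; a pose out of reach is approached as far as the arm can. A call with a gripper value outside its range is refused whole. The fingers move at their own pace and stop on an object; "squeeze" is the grip in N (left out, the last holds). Time passes only in rows, so rows that repeat a pose let the fingers close. It gives the time, the measured TCP pose, the force, the opening and the grip force at its end, in the units of the state.
- robot.state(): the state, without advancing time (a new reading comes with each control period).
- robot.read_camera(name): name is "scene" or "top" or "wrist"; returns a dict with "image" (400x640x3 uint8, red, green, blue), "range_z" (400x640 float32, m along the optical axis (not along the pixel's ray), 0 where there is no reading), "fx", "fy", "cx", "cy" (pixels), "pose" (4x4, takes a point from camera to world coordinates). Camera axes: x right, y down, z forward; pixel columns grow to the right and rows downward; lengths in m; the calibration is good to about 2 mm. A picture is of the moment at which its call begins.
- robot.sign_off(): hands the job in; it is judged then, once.
Trained networks look in a picture, given as the dict that the camera call returned (one of the last four; its "shot" number tells which), for a name from the list of things; names that differ only in an ending like _2 or _b are one class to them, and where a whole thing is asked for, a point or a joint stands for the part that bears it (a point fixed in the world has none). Each returns a list of dicts, best first, with "score" (0 to 1); they miss things now and then, are a little off and sometimes report something else, mostly with a low value. They report only what shows in the picture. A call takes as long as a camera call.
- robot.boxes_of(name, picture): "bbox" ([left, top, width, height] in pixels, round what is visible of it).
- robot.silhouettes(name, picture): "mask" (400x640 bool, what is visible of it) and "bbox" ([left, top, width, height] in pixels, round what is visible of it).
- robot.mark_of(name, picture): "pixel" ([column, row] in pixels: a listed point, or the origin of a listed thing).
The state is a dict: "t": time; "q": joint angles; "qvel": joint speeds; "tau": joint torques, N m; "tcp_pos": TCP position; "ee_rot": TCP orientation; "ft_force": force on the tool from outside, world axes, zero at the start; "torque": the same for the moment, N m; "gripper_width": opening from 0.0 (shut) to 1.0 (fully open); "grasp_force": force on a finger pad.
Only numpy, scipy, OpenCV 4.12 (cv2) and the standard library are available. Lean on these libraries where they do the work, as an engineer would, in place of code of your own. Each camera call takes 0.05 s, during which the arm holds its last target. There are 200 camera calls.

## Task

Get the onion sets ready in the feed trough: first push the half-off cap on the trough's spout fully home, then tip all six onion sets from the scoop into the trough, and stand the empty scoop back upright on the table. Leave the pots, plate and spectacle case where they are.

Things in the scene. Friction and masses are not known exactly. Their poses are not given: they have to be found in the camera images.
- trough: open-topped metal feed trough fixed to the table, 140 (x) by 150 (y) mm outside, 100 mm high, 4 mm walls; inner floor 30 to 48 mm up, sloping down to the spout. Origin: on the table under the box's centre; z up. A round spout (44 mm diameter, axis 50 mm up) sticks out level from the -y wall; a 60 mm collar at its root spans y = -75 to -81 mm.
- cap (a joint): grey push-on cap on the spout: a sleeve 54 mm in diameter, 68 mm long, with a flat closed end plate 64 mm in diameter, 6 mm thick. Slides along the trough's y, held by about 5 N of friction. Value in m: 0 = fully home (sleeve on the collar, end face at trough y = -156 mm), grows as it is pulled outwards, to 0.05.
- cap_end (a point): centre of the cap's flat outer end face, 50 mm above the table; the face looks along -y of its axes (away from the trough); push it along +y to close.
- scoop: white plastic scoop standing on the table: round open cup (64 mm diameter at the foot, 104 at the rim, 55 high, 3 mm wall) with a straight level handle. Origin: centre of the cup's underside; z up; the handle points along -x, from x = -50 to -152 mm, 14 mm wide (y), z = 36 to 54 mm. Loose, about 0.14 kg; the onion sets add 0.07 kg.
- scoop_grip (a point): middle of the scoop's handle at 108 mm from the cup's axis, 45 mm above the cup's underside; same axes as the scoop
- onion1: onion set 1 of 6, a small brown bulb 26 mm in diameter and 28 mm high, 12 g, lying in the scoop's cup at the start; origin at its centre
- onion2: onion set 2 of 6, a small brown bulb 26 mm in diameter and 28 mm high, 12 g, lying in the scoop's cup at the start; origin at its centre
- onion3: onion set 3 of 6, a small brown bulb 26 mm in diameter and 28 mm high, 12 g, lying in the scoop's cup at the start; origin at its centre
- onion4: onion set 4 of 6, a small brown bulb 26 mm in diameter and 28 mm high, 12 g, lying in the scoop's cup at the start; origin at its centre
- onion5: onion set 5 of 6, a small brown bulb 26 mm in diameter and 28 mm high, 12 g, lying in the scoop's cup at the start; origin at its centre
- onion6: onion set 6 of 6, a small brown bulb 26 mm in diameter and 28 mm high, 12 g, lying in the scoop's cup at the start; origin at its centre
- pot_a: black plant pot filled with soil, 82 mm diameter, 90 mm high, standing beside the scoop, loose; origin under its centre. Leave alone.
- pot_b: another such filled pot, 82 mm diameter, 90 mm high, farther back, loose; origin under its centre. Leave alone.
- plate: white plate, 160 mm diameter, 20 mm high, loose; origin under its centre. Leave alone.
- case: black spectacle case, 60 x 150 x 30 mm, loose; origin under its centre. Leave alone.

How it is judged:
By the outcome, as a careful person would: the job done as asked, in the order asked, and still so for the second after the job is handed in, with the robot touching nothing.
It also fails if it takes over 69 s, if anything falls off the work surface, if the arm or the gripper's body presses on something with over 40 N, if the wrist force passes 120 N, or if a joint passes its speed limit or range.

## Working session

There is one attempt and no reset: what is moved stays moved. The work goes in short steps, Python scripts to look and compute and a tool call to move; the robot and the scene stay as the last step left them, time stands still between calls to the robot, and variables do not carry over. Pictures are saved under pics/ and viewed, at most 10 in all, crops included, and the job is handed in when it is done.

Besides the shell and the picture viewer there is one more tool, called after "Request:" as a command line: name --argument value ..., lists and objects as JSON in quotes. move_arm: Moves the arm, as the interface text tells. Its arguments: {"type":"object","properties":{"plan":{"type":"array"},"squeeze":{"type":"number"}},"required":["plan"]}

```bash
mkdir -p pics
cat > h.py <<'E'
import numpy as np, cv2
from cell import robot
from scipy.spatial.transform import Rotation as R
def save(p,n): cv2.imwrite('pics/'+n,p['image'][:,:,::-1])
def cloud(p):
    z=p['range_z']; v,u=np.mgrid[:400,:640]
    P=np.stack([(u-p['cx'])/p['fx']*z,(v-p['cy'])/p['fy']*z,z],-1)
    P=P@p['pose'][:3,:3].T+p['pose'][:3,3]; P[z==0]=np.nan
    return P
def onplane(p,px,h):
    d=p['pose'][:3,:3]@[(px[0]-p['cx'])/p['fx'],(px[1]-p['cy'])/p['fy'],1]; o=p['pose'][:3,3]
    return o+d*(h-o[2])/d[2]
E
python3 - <<'E'
from h import *
np.set_printoptions(precision=3,suppress=True)
s=robot.state();print(s['t'],s['tcp_pos'],s['ee_rot'])
ps={n:robot.read_camera(n) for n in('scene','top')}
cv2.imwrite('pics/a.png',np.vstack([ps[n]['image'][:,:,::-1] for n in ps])[:, :] if 0 else cv2.resize(np.vstack([ps[n]['image'][:,:,::-1] for n in ps]),(480,600)))
save(ps['top'],'top.png');save(ps['scene'],'scene.png')
H=dict(trough=0,cap_end=.05,scoop=0,scoop_grip=.045,pot_a=0,plate=0,case=0,onion1=.03)
for n in ps:
  p=ps[n];C=cloud(p);print(n,p['pose'][:3,3])
  for k,h in H.items():
    for m in robot.mark_of(k,p)[:2 if k!='onion1' else 6]: print(k,round(m['score'],2),np.round(m['pixel']),onplane(p,m['pixel'],h))
E
```

```text
0.0 [0.284 0.584 0.23 ] [-0.705 -3.061  0.003]
scene [ 1.222 -0.444  0.592]
trough 0.89 [411. 167.] [0.555 0.264 0.   ]
trough 0.7 [183. 264.] [ 0.593 -0.331  0.   ]
cap_end 0.58 [358. 176.] [0.577 0.079 0.05 ]
scoop_grip 0.91 [163. 216.] [ 0.492 -0.328  0.045]
pot_a 0.82 [255. 228.] [ 0.566 -0.17   0.   ]
pot_a 0.72 [244. 300.] [ 0.73  -0.269  0.   ]
plate 0.86 [350. 275.] [ 0.775 -0.08   0.   ]
case 0.73 [302. 169.] [0.424 0.026 0.   ]
case 0.16 [411. 165.] [0.548 0.27  0.   ]
onion1 0.7 [255. 234.] [ 0.616 -0.192  0.03 ]
onion1 0.6 [175. 261.] [ 0.61  -0.345  0.03 ]
onion1 0.6 [182. 255.] [ 0.601 -0.329  0.03 ]
onion1 0.54 [171. 261.] [ 0.607 -0.351  0.03 ]
onion1 0.46 [172. 245.] [ 0.565 -0.337  0.03 ]
onion1 0.44 [190. 258.] [ 0.614 -0.32   0.03 ]
top [ 0.499 -0.057  0.946]
cap_end 0.97 [250. 229.] [0.573 0.09  0.05 ]
scoop 0.92 [442. 219.] [ 0.599 -0.341  0.   ]
scoop_grip 0.9 [440. 268.] [ 0.488 -0.319  0.045]
pot_a 0.64 [375. 232.] [ 0.571 -0.187  0.   ]
pot_a 0.58 [406. 163.] [ 0.731 -0.263  0.   ]
plate 0.76 [324. 143.] [ 0.78  -0.072  0.   ]
case 0.94 [277. 300.] [0.42  0.035 0.   ]
onion1 0.66 [442. 210.] [ 0.617 -0.332  0.03 ]
onion1 0.64 [442. 231.] [ 0.57  -0.331  0.03 ]
onion1 0.49 [457. 215.] [ 0.605 -0.365  0.03 ]
onion1 0.48 [443. 223.] [ 0.588 -0.334  0.03 ]
onion1 0.47 [439. 213.] [ 0.609 -0.326  0.03 ]
onion1 0.38 [450. 225.] [ 0.584 -0.349  0.03 ]
```

View pics/top.png

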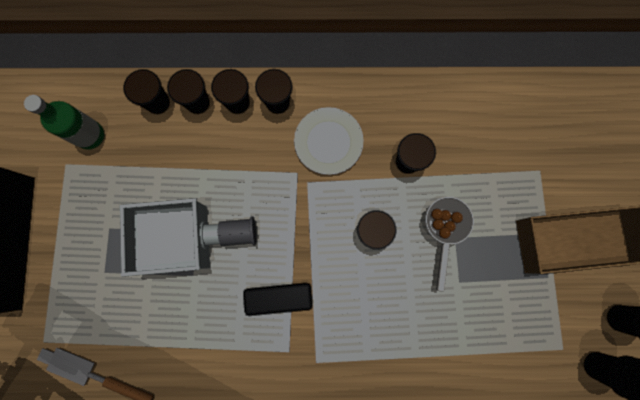

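View pics/scene.png

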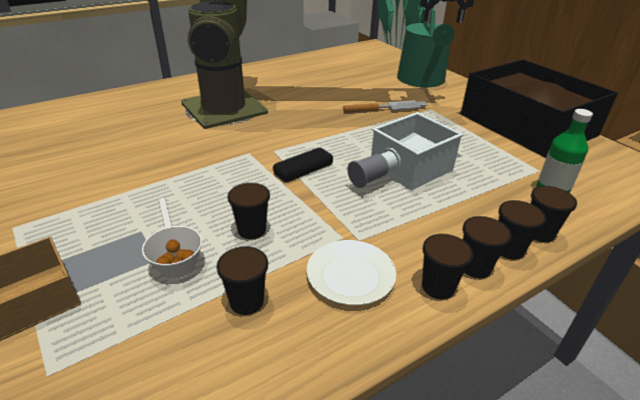

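The top view shows the trough at about (160,238), with its half-off cap ending at (256,232). The scoop cup with onions is at (448,220), its handle runs to (440,290), and pot_a is at (376,230), next to the cup. Next I'll measure the poses from the depth data.

Run:
```python
from h import *
np.set_printoptions(precision=4,suppress=True)
p=robot.read_camera('top');C=cloud(p)
X,Y,Z=C[...,0],C[...,1],C[...,2]
def rect(m):
    r=cv2.minAreaRect((C[m][:,:2]*1000).astype(np.float32));return r
m=(abs(X-.555)<.13)&(abs(Y-.27)<.13)&(Z>.09)&(Z<.11)
print('trough rim',m.sum(),rect(m),np.nanmedian(Z[m]))
m=(abs(X-.57)<.06)&(Y>.06)&(Y<.165)&(Z>.06)&(Z<.1)
print('cap',m.sum(),C[m].min(0),C[m].max(0))
for y in np.arange(.075,.165,.008):
    k=m&(abs(Y-y)<.004)
    if k.sum()>2: print(round(y,3),k.sum(),X[k].min(),X[k].max(),Z[k].max(), X[k][Z[k]>Z[k].max()-.004].mean())
m=(X<.545)&(X>.42)&(abs(Y+.32)<.05)&(Z>.04)&(Z<.07)
print('handle',m.sum(),rect(m),np.median(Z[m]))
for x in np.arange(.44,.55,.015):
    k=m&(abs(X-x)<.0075); print(round(x,3),k.sum(),Y[k].mean(),Y[k].min(),Y[k].max())
m=(abs(X-.6)<.07)&(abs(Y+.34)<.07)&(Z>.05)&(Z<.065)&(X>.545)
print('rim',cv2.minEnclosingCircle((C[m][:,:2]*1000).astype(np.float32)),rect(m),np.median(Z[m]))
for c in((.566,-.18),(.731,-.265)):
    m=(abs(X-c[0])<.06)&(abs(Y-c[1])<.055)&(Z>.08); print('pot',cv2.minEnclosingCircle((C[m][:,:2]*1000).astype(np.float32)),Z[m].max())
m=(abs(X-.42)<.06)&(abs(Y-.035)<.1)&(Z>.022)&(Z<.04);print('case',rect(m))
# floor obstacles: bin
m=(Y<-.45)&(Z>.03);print('right box',Y[m].max(),Z[m].max(),X[m].min(),X[m].max())
s=robot.state();print(R.from_rotvec(s['ee_rot']).as_matrix())
```

```text
trough rim 1287 ((554.2232666015625, 265.2337951660156), (146.0705108642578, 157.0664520263672), 4.8283162117004395) 0.10200654006719123
cap 946 [0.5404 0.0774 0.06  ] [0.6003 0.165  0.0862]
0.075 19 0.5403663572162838 0.567139355632132 0.07649107302239044 0.5553393717008397
0.083 107 0.5404682984537207 0.6002833951847476 0.0862425098410734 0.5666592448091987
0.091 89 0.5446679005376365 0.5978194875181452 0.08025587099684417 0.5670721681885321
0.099 88 0.5426366792842042 0.5938471817876281 0.07931200241845615 0.5690066037574818
0.107 91 0.5426674097307802 0.5914708361055792 0.08091775868176299 0.5677533496632367
0.115 91 0.5425203023019325 0.591752829550928 0.08007041616390576 0.565898647936087
0.123 88 0.542392262649089 0.5916837682971501 0.08108850638064424 0.5656141558594691
0.131 92 0.5404702815054357 0.5896494882518817 0.08078114782951273 0.5667075390113211
0.139 86 0.5404435664216019 0.5894949161858773 0.08084068301372926 0.5614108989078102
0.147 84 0.540497217297588 0.5872079703788396 0.08154782189705778 0.5658591022752468
0.155 65 0.5448245770339958 0.5873083817734468 0.07803
[... 735 characters left out ...]
4
0.545 51 -0.33588826167316277 -0.35736246121569304 -0.3206072124610422
rim ((591.9551391601562, -340.0249328613281), 51.88053894042969) ((593.8714599609375, -340.1282653808594), (102.0940933227539, 95.34564971923828), 89.71870422363281) 0.05480027991349068
pot ((568.6646118164062, -177.65220642089844), 40.92588424682617) 0.09597271078899272
pot ((734.1373901367188, -265.5347900390625), 41.3159065246582) 0.09704126037438687
case ((423.4679260253906, 30.45831298828125), (59.589385986328125, 148.806640625), 5.388817310333252)
right box -0.5054439451017542 0.1785505270191302 0.24271190629547185 0.6189085804878816
[[-0.8992  0.4375 -0.    ]
 [ 0.4375  0.8992  0.    ]
 [ 0.      0.     -1.    ]]
```

Request:
move_arm --plan '[[[-40,-29,0],[0,0,0],0],[[-80,-58,0],[0,0,0],0],[[-120,-87,0],[0,0,0],0],[[-160,-116,0],[0,0,0],0],[[-200,-145,0],[0,0,0],0]]'

```text
t: 1.45
tcp_pos: [0.4013, 0.3649, 0.2315]
ee_rot: [0.704, 3.061, 0.001]
ft_force: [1.4, 0.5, 0.2]
gripper_width: 0.142
grasp_force: 0.0
```

Request:
move_arm --plan '[[[-40,-29,0],[0,0,0],0],[[-80,-58,0],[0,0,0],0],[[-120,-87,0],[0,0,0],0],[[-160,-116,0],[0,0,0],0],[[-200,-145,0],[0,0,0],0]]'

```text
t: 1.95
tcp_pos: [0.5179, 0.1468, 0.2317]
ee_rot: [0.705, 3.061, 0.001]
ft_force: [0.6, 0.5, 0.5]
gripper_width: -0.003
grasp_force: 0.0
```

Request:
move_arm --plan '[[[-33,-24,0],[0,0,-0.13],0],[[-66,-48,0],[0,0,-0.26],0],[[-99,-73,0],[0,0,-0.4],0],[[-99,-73,0],[0,0,-0.542],0],[[-99,-73,0],[0,0,-0.542],0]]'

```text
t: 2.45
tcp_pos: [0.5746, 0.0386, 0.2312]
ee_rot: [0.136, -3.138, -0.0]
ft_force: [-0.3, -0.3, -0.6]
gripper_width: -0.003
grasp_force: 0.0
```

```bash
cat >> h.py <<'E'
import json,os
def st():
    s=robot.state()
    open('log.jsonl','a').write(json.dumps([list(map(float,s[k])) for k in('q','tcp_pos','ee_rot')])+'\n')
    return s
def to(p,M,s):
    R0=R.from_rotvec(s['ee_rot']); d=R0.inv().apply(np.array(p)-s['tcp_pos'])*1000
    print('shift',np.round(d,1),'turn',np.round((R0.inv()*R.from_matrix(M)).as_rotvec(),3))
def down(yaw_y):  # tool down with tool y at yaw
    y=np.array([np.cos(yaw_y),np.sin(yaw_y),0]);z=np.array([0,0,-1.]);return np.stack([np.cross(y,z),y,z],1)
E
cat > tr.py <<'E'
import numpy as np
from h import *
ps=np.radians(5.1); T=np.array([.554,.265,0])
def tp(x,y,z): return T+[x*np.cos(ps)-y*np.sin(ps),x*np.sin(ps)+y*np.cos(ps),z]
E
python3 - <<'E'
from tr import *
s=st();print(s['t'],s['tcp_pos'],s['q'],s['ft_force'],s['gripper_width'])
to(tp(0,-.2265,.035),down(ps+np.pi/2),s)
p=robot.read_camera('top');m=robot.mark_of('cap_end',p);
for a in m[:1]: print(a['score'],onplane(p,a['pixel'],.05))
E
```

```text
2.45 [0.57462463 0.03857631 0.23121116] [-2.62552746e-02 -3.86930482e-02  1.81826236e+00  1.78842626e-04
  1.36233214e+00 -1.68376967e+00] [-0.25619362 -0.33925892 -0.55569054] -0.0034162217936189476
shift [  0.4   0.8 196.2] turn [ 0.    -0.    -0.002]
0.59 [0.57002492 0.0863222  0.05      ]
```

Request:
move_arm --plan '[[[0,1,50],[0,0,0],0],[[0,1,100],[0,0,0],0],[[0,1,150],[0,0,0],0],[[0,1,190],[0,0,0],0],[[0,1,196],[0,0,0],0]]'

```text
t: 3.05
tcp_pos: [0.569, 0.0419, 0.0293]
ee_rot: [0.139, -3.127, -0.001]
ft_force: [-1.0, 0.0, 0.3]
gripper_width: -0.0
grasp_force: 0.0
```

Request:
move_arm --plan '[[[0,10,0],[0,0,0],0],[[0,20,0],[0,0,0],0],[[0,28,0],[0,0,0],0],[[0,36,0],[0,0,0],0],[[0,44,0],[0,0,0],0]]'

```text
t: 3.55
tcp_pos: [0.5732, 0.085, 0.0394]
ee_rot: [-0.14, 3.131, -0.002]
ft_force: [0.7, -5.7, 2.9]
gripper_width: 0.002
grasp_force: 2.2
```

Request:
move_arm --plan '[[[0,3,0],[0,0,0],0],[[0,5,0],[0,0,0],0],[[0,7,0],[0,0,0],0],[[0,9,0],[0,0,0],0],[[0,9,0],[0,0,0],0]]'

```text
t: 4.05
tcp_pos: [0.5727, 0.0908, 0.0392]
ee_rot: [-0.141, 3.132, -0.009]
ft_force: [1.4, -16.1, 7.5]
gripper_width: 0.0
grasp_force: 7.4
```

Request:
move_arm --plan '[[[0,1,0],[0,0,0],0],[[0,2,0],[0,0,0],0],[[0,3,0],[0,0,0],0],[[0,4,0],[0,0,0],0],[[0,4,0],[0,0,0],0]]'

```text
t: 4.55
tcp_pos: [0.573, 0.0927, 0.04]
ee_rot: [-0.141, 3.131, -0.014]
ft_force: [-0.1, -24.2, 10.7]
gripper_width: -0.001
grasp_force: 10.8
```

Run:
```python
from tr import *
s=st();print(s['t'],s['tcp_pos'],s['q'],s['ft_force'])
p=robot.read_camera('scene');cv2.imwrite('pics/c.png',cv2.resize(p['image'][100:230,300:500,::-1],None,fx=4,fy=4))
p=robot.read_camera('wrist');save(p,'w.png')
```

```text
4.55 [0.5730278  0.09269525 0.03996326] [ 0.0723717   0.16420987  1.95152772 -0.01100801  1.01877865 -1.58292307] [ -0.08020398 -24.20692687  10.68981391]
```

View pics/c.png

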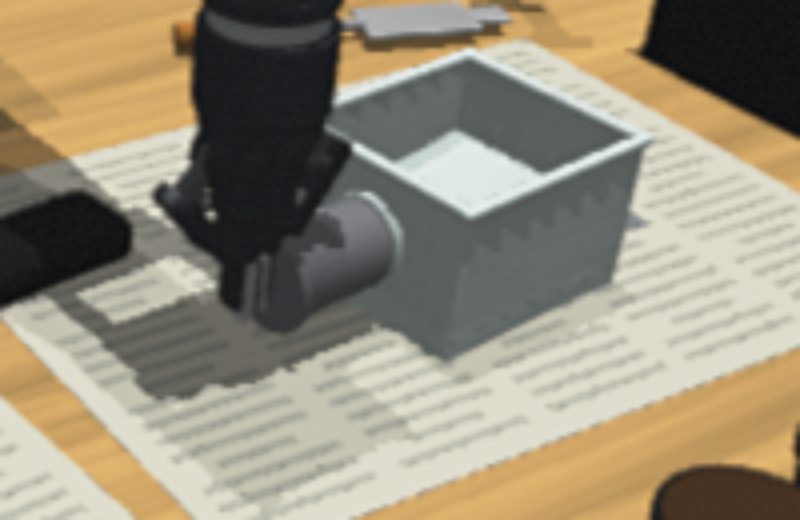

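Sleeve end sits at about (375,230) in the crop with only the thin light collar showing, so the cap looks home. I'll give it a small extra push, back off and measure.

Request:
move_arm --plan '[[[0,2,0],[0,0,0],0],[[0,4,0],[0,0,0],0],[[0,4,0],[0,0,0],0]]'

```text
t: 4.95
tcp_pos: [0.5736, 0.0952, 0.0411]
ee_rot: [-0.142, 3.13, -0.019]
ft_force: [0.3, -31.9, 15.5]
gripper_width: 0.0
grasp_force: 14.1
```

Request:
move_arm --plan '[[[0,-15,0],[0,0,0],0],[[0,-40,0],[0,0,0],0],[[0,-80,-20],[0,0,0],0],[[0,-110,-50],[0,0,0],0],[[0,-120,-90],[0,0,0],0]]'

```text
t: 5.45
tcp_pos: [0.5782, -0.0193, 0.125]
ee_rot: [0.136, -3.136, -0.003]
ft_force: [0.6, 0.6, 0.2]
gripper_width: -0.001
grasp_force: 0.0
```

Run:
```python
from tr import *
np.set_printoptions(precision=4,suppress=True)
s=st();print(s['t'],s['tcp_pos'],s['q'],s['ft_force'])
for n in ('top','scene'):
  p=robot.read_camera(n)
  save(p,n+'2.png')
  C=cloud(p)-T
  x=C[...,0]*np.cos(ps)+C[...,1]*np.sin(ps); y=-C[...,0]*np.sin(ps)+C[...,1]*np.cos(ps); z=C[...,2]
  m=(abs(x)<.03)&(y<-.12)&(y>-.22)&(z>.025)&(z<.095)
  print(n,m.sum(),np.percentile(y[m],[0,1,2,5,10,50]))
  k=m&(z>.076); print(' top edge of plate y',y[k].min(),y[k].max(),k.sum(), 'x',np.median(x[k]))
  w=(abs(x)<.06)&(abs(y+.075)<.02)&(z>.097)&(z<.107);print(' wall top y',y[w].min(),y[w].max())
```

```text
5.45 [ 0.5782 -0.0193  0.125 ] [-0.1267  0.0597  1.9047  0.0012  1.1805 -1.7847] [0.6019 0.5901 0.1636]
top 289 [-0.1519 -0.1506 -0.1487 -0.146  -0.1435 -0.1319]
 top edge of plate y -0.15107447410259645 -0.12006092303912398 89 x -1.5890194069494157e-05
 wall top y -0.07832408557978697 -0.06880979277132529
scene 607 [-0.1598 -0.1588 -0.1586 -0.1581 -0.1576 -0.1553]
 top edge of plate y -0.15984428914091853 -0.1200173481968698 63 x 0.0008292339666274226
 wall top y -0.08146420392263957 -0.06897912544747238
```

```bash
cat >> tr.py <<'E'
def hold(yaw,th):  # tool frame gripping a handle; scoop heading yaw, forward tilt th
    f=np.array([np.cos(yaw),np.sin(yaw),0]);y=np.array([-f[1],f[0],0]);z=f*np.sin(th)+np.array([0,0,-np.cos(th)])
    return np.stack([np.cross(y,z),y,z],1)
E
python3 - <<'E'
from tr import *
s=st()
M=hold(np.radians(-9),np.radians(25)); P=np.array([.488,-.322,.150])
print('world',P+.019*M[:,2]-s['tcp_pos']);to(P+.019*M[:,2],M,s)
M=hold(np.radians(-9),0);to(P+.019*M[:,2],M,s)
E
```

```text
world [-0.08813755 -0.30400081 -0.00039402]
shift [ 114.2 -295.2   -0.7] turn [ 0.053 -0.421  0.24 ]
shift [ 122.  -293.3    1. ] turn [0.    0.013 0.244]
```

Request:
move_arm --plan '[[[0,-10,-45],[0,0,0],0.5],[[15,-50,-70],[0,0,0],0.5],[[32,-92,-75],[0,0,0],0.5],[[50,-138,-75],[0,0,0],0.5],[[68,-184,-75],[0,0,0],0.5]]'

```text
t: 6.05
tcp_pos: [0.5281, -0.2077, 0.2013]
ee_rot: [-0.142, 3.136, 0.001]
ft_force: [0.8, -0.0, -0.7]
gripper_width: 0.501
grasp_force: 0.0
```

Request:
move_arm --plan '[[[15,-37,10],[0,-0.13,0.11],0.5],[[30,-74,30],[0.02,-0.25,0.2],0.5],[[46,-111,60],[0.04,-0.35,0.24],0.5],[[46,-111,74],[0.053,-0.421,0.24],0.5],[[46,-111,74],[0.053,-0.421,0.24],0.5]]'

```text
t: 6.55
tcp_pos: [0.4887, -0.3199, 0.1216]
ee_rot: [0.216, 2.717, -0.039]
ft_force: [-0.3, 1.0, -1.3]
gripper_width: 0.503
grasp_force: 0.0
```

Run:
```python
from tr import *
np.set_printoptions(precision=4,suppress=True)
s=st();print(s['t'],s['tcp_pos'],s['q'],s['gripper_width'])
M=hold(np.radians(-9),np.radians(25)); P=np.array([.488,-.322,.150]);to(P+.019*M[:,2],M,s)
for n in('top','wrist'):
  p=robot.read_camera(n)
  for k,h in(('scoop_grip',.045),('scoop',0.)):
    for m in robot.mark_of(k,p)[:1]: print(n,k,m['score'],m['pixel'],onplane(p,m['pixel'],h))
save(p,'w2.png')
C=cloud(p); m=(C[...,2]>.047)&(C[...,2]<.06)&(C[...,0]>.43)&(C[...,0]<.53)&(abs(C[...,1]+.32)<.04)
print(m.sum())
for x in(.45,.47,.49,.51,.53):
  k=m&(abs(C[...,0]-x)<.004)
  if k.any(): print(x,k.sum(),C[k][:,1].min(),C[k][:,1].max(),np.median(C[k][:,2]))
# fit kinematics
from scipy.optimize import least_squares
D=[json.loads(l) for l in open('log.jsonl')]
D.append([[1.035,.124,1.65,0,1.367,-.083],[.284,.584,.2305],[-.705,-3.061,.003]])
Rz=lambda a:R.from_euler('z',a).as_matrix();Ry=lambda a:R.from_euler('y',a).as_matrix()
def fk(q,v):
  d1,a1,L2,e,L3,d6,lat=v
  A=Rz(q[0]);B=A@Ry(q[1]);Cc=B@Ry(q[2]);W=Cc@Rz(q[3])@Ry(q[4]);
  p=A@[a1,lat,d1]+B@[0,0,L2]+Cc@[e,0,L3]+W@[0,0,d6]
  return p,W@Rz(q[5])
def res(v):return np.concatenate([(fk(d[0],v)[0]-d[1])*1000 for d in D]+[(v-v0)*.5])
v0=np.array([.2,0,.45,0,.45,.2,.054]);o=least_squares(res,v0)
print(o.x,np.abs(o.fun[:-7]).reshape(-1,3).max(1))
for d in D[-2:]: print(R.from_rotvec(d[2]).as_matrix(),fk(d[0],o.x)[1])
```

```text
6.55 [ 0.4887 -0.3199  0.1216] [-0.787  -0.122   2.1315  0.3374  0.8196 -2.3919] 0.5031643646820095
shift [-11.6  -2.1  -7.1] turn [ 0.004 -0.019 -0.002]
top scoop_grip 0.95 [441.2, 268.7] [ 0.4878 -0.3209  0.045 ]
top scoop 0.58 [439.8, 219.3] [ 0.5987 -0.3357  0.    ]
wrist scoop_grip 0.82 [319.6, 161.7] [ 0.4864 -0.3185  0.045 ]
wrist scoop 0.61 [316.8, 221.5] [ 0.592  -0.3365  0.    ]
2291
0.45 281 -0.32223707895255804 -0.30760762291396293 0.053498951716334564
0.47 233 -0.3258715461493783 -0.3108140568832316 0.053542748985706795
0.49 190 -0.3293017724160952 -0.3140901816148433 0.05358458998299649
0.51 147 -0.33209801804604133 -0.317496820303459 0.053401322828397935
0.53 64 -0.33472269226487555 -0.32108146504863716 0.05350808391881927
[0.2224 0.0016 0.4496 0.0408 0.6108 0.2743 0.0537] [0.3883 0.1575 0.1106 0.1149 0.2439 0.491 ]
[[-0.9026  0.157   0.4008]
 [ 0.1454  0.9876 -0.0594]
 [-0.4051  0.0047 -0.9142]] [[-0.157  -0.9026  0.4008]
 [-0.9876  0.1454 -0.0594]
 [-0.0047 -0.4051 -0.9142]]
[[-0.8993  0.4374 -0.0009]
 [ 0.4374  0.8993 -0.0018]
 [ 0.     -0.002  -1.    ]] [[-0.4375 -0.8992  0.0003]
 [-0.8992  0.4375  0.0005]
 [-0.0006 -0.     -1.    ]]
```

View pics/w2.png

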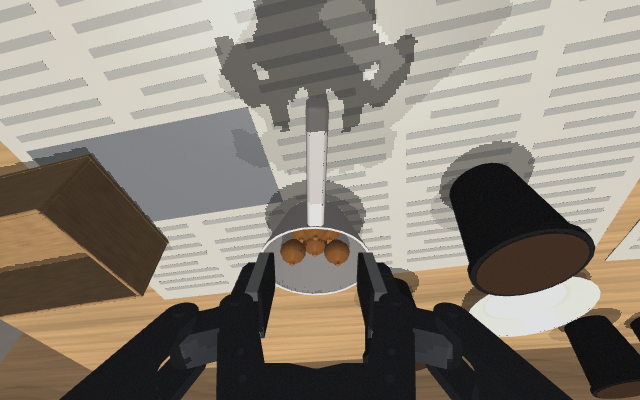

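```bash
cat > kin.py <<'E'
from tr import *
from scipy.optimize import least_squares
V=[0.2224,0.0016,0.4496,0.0408,0.6108,0.2743,0.0537]
LO=np.array([-2.61,-1.02,.03,-1.35,.32,-2.91])+.03; HI=np.array([2.61,2.33,2.71,4.49,2.68,2.91])-.03
Rz=lambda a:R.from_euler('z',a).as_matrix();Ry=lambda a:R.from_euler('y',a).as_matrix()
def fk(q,v=V):
  d1,a1,L2,e,L3,d6,lat=v
  A=Rz(q[0]);B=A@Ry(q[1]);C=B@Ry(q[2]);W=C@Rz(q[3])@Ry(q[4])
  return A@[a1,lat,d1]+B@[0,0,L2]+C@[e,0,L3]+W@[0,0,d6],W@Rz(q[5]+np.pi/2)
def ik(p,M,q0):
  f=lambda q:np.r_[(fk(q)[0]-p)*10,(R.from_matrix(fk(q)[1].T@M)).as_rotvec()*2,(q-q0)*1e-4]
  o=least_squares(f,np.clip(q0,LO+1e-3,HI-1e-3),bounds=(LO,HI))
  return o.x,np.linalg.norm(o.fun[:6])
GR=np.array([-.108,0,.045])
def scoop_to_tool(p,S,th):  # scoop origin p, rotation S -> TCP pose
  M=S@hold(0,th); return p+S@GR+.019*M[:,2],M
LIP=np.array([.052,0,.055])
def S_(yaw,tilt): return Rz(yaw)@Ry(tilt)
E
python3 - <<'E'
from kin import *
np.set_printoptions(precision=2,suppress=True)
q0=robot.state()['q']
for th in (0,15,25,35):
  for yaw in (0,15,30,45):
    t=np.radians(th);ya=np.radians(yaw);f=np.array([np.cos(ya),np.sin(ya),0])
    q=np.array(q0);out=[]
    S0=S_(np.radians(-9.2),0);g=np.array([.4885,-.3215,.045]);org=g-S0@GR
    for k in(0,.05,.12):
      p,M=scoop_to_tool(org+[0,0,k],S0,t);q,e=ik(p,M,q); out.append(e)
    for s in np.linspace(0,1,10):
      S=S_(np.radians(-9.2)*(1-s)+ya*s,0)
      lip=(tp(0,0,.13)-f*.02)*s+(org+S0@LIP+[0,0,.12])*(1-s)
      p,M=scoop_to_tool(lip-S@LIP,S,t);q,e=ik(p,M,q);out.append(e)
    o1=max(out)
    for a in range(10,121,10):
      S=S_(ya,np.radians(a));p,M=scoop_to_tool(tp(0,0,.13)-f*.02-S@LIP,S,t);q,e=ik(p,M,q)
      if e>.01: break
    print(th,yaw,'carry err %.3f'%o1,'tilt reached',a,q)
E
```

```text
0 0 carry err 0.000 tilt reached 100 [ 0.23  0.71  1.3   0.77  2.65 -0.87]
0 15 carry err 0.000 tilt reached 90 [ 0.33  0.66  1.3   0.18  2.65 -1.4 ]
0 30 carry err 0.000 tilt reached 90 [ 0.41  0.67  1.29 -0.3   2.65 -1.85]
0 45 carry err 0.000 tilt reached 100 [ 0.5   0.74  1.26 -0.88  2.65 -2.36]
15 0 carry err 0.000 tilt reached 110 [ 0.23  0.76  1.2   0.7   2.65 -0.93]
15 15 carry err 0.000 tilt reached 100 [ 0.33  0.71  1.2   0.16  2.65 -1.42]
15 30 carry err 0.000 tilt reached 100 [ 0.41  0.71  1.19 -0.27  2.65 -1.83]
15 45 carry err 0.000 tilt reached 110 [ 0.51  0.79  1.16 -0.8   2.65 -2.31]
25 0 carry err 0.000 tilt reached 120 [ 0.22  0.81  1.13  0.71  2.65 -0.91]
25 15 carry err 0.000 tilt reached 110 [ 0.32  0.76  1.13  0.17  2.65 -1.41]
25 30 carry err 0.000 tilt reached 110 [ 0.42  0.77  1.11 -0.28  2.65 -1.84]
25 45 carry err 0.000 tilt reached 120 [ 0.52  0.85  1.08 -0.82  2.65 -2.33]
35 0 carry err 0.000 tilt reached 120 [ 0.24  0.81  1.08  0.55  2.65 -1.05]
35 15 carry err 0.000 tilt reached 120 [ 0.32  0.81  1.05  0.17  2.65 -1.4 ]
35 30 carry err 0.000 tilt reached 120 [ 0.42  0.82  1.03 -0.28  2.65 -1.84]
35 45 carry err 0.000 tilt reached 120 [ 0.5   0.84  1.04 -0.64  2.65 -2.18]
```

Run:
```python
from kin import *
s=st();print(s['tcp_pos'],s['t'])
S0=S_(np.radians(-9.2),0);g=np.array([.4885,-.3215,.045]);org=g-S0@GR
for h in(.08,0):
  p,M=scoop_to_tool(org+[0,0,h],S0,np.radians(40));to(p,M,s)
```

```text
[ 0.49423033 -0.32209829  0.12876823] 6.85
shift [ 1.7 -0.3 19.4] turn [ 0.001 -0.272  0.008]
shift [34.7 -0.1 92.2] turn [ 0.001 -0.272  0.008]
```

Request:
move_arm --plan '[[[0,0,5],[0,-0.13,0],0.5],[[2,0,15],[0,-0.272,0.008],0.5],[[12,0,42],[0,-0.272,0.008],0.5],[[21,0,62],[0,-0.272,0.008],0.5],[[21,0,62],[0,-0.272,0.008],0.5]]'

```text
t: 7.35
tcp_pos: [0.501, -0.3181, 0.0652]
ee_rot: [0.207, 2.454, -0.066]
ft_force: [-0.1, -0.5, 1.1]
gripper_width: 0.496
grasp_force: 0.0
```

Run:
```python
from kin import *
s=st();print(s['tcp_pos'],s['t'],s['qvel'].round(3) if hasattr(s['qvel'],'round') else '')
S0=S_(np.radians(-9.2),0);g=np.array([.4885,-.3215,.045]);org=g-S0@GR
p,M=scoop_to_tool(org,S0,np.radians(40));to(p,M,s)
```

```text
[ 0.5010484  -0.31810774  0.06517178] 7.35 [-0.006 -0.036 -0.041 -0.005  0.013 -0.   ]
shift [21.5 -5.5 27.2] turn [ 0.    -0.018 -0.008]
```

Request:
move_arm --plan '[[[11,-4,14],[0,-0.018,-0.004],0.5],[[21.5,-5,27],[0,-0.018,-0.004],0.5],[[21.5,-5,27],[0,-0.018,-0.004],0.5],[[21.5,-5,27],[0,-0.018,-0.004],0.5]]'

```text
t: 7.75
tcp_pos: [0.5078, -0.3175, 0.0482]
ee_rot: [0.223, 2.463, -0.079]
ft_force: [0.2, 0.7, 0.4]
gripper_width: 0.5
grasp_force: 0.0
```

Run:
```python
from kin import *
s=st();print(s['tcp_pos'],s['t'],s['ft_force'])
S0=S_(np.radians(-9.2),0);g=np.array([.4885,-.3215,.045]);org=g-S0@GR
p,M=scoop_to_tool(org,S0,np.radians(40));to(p,M,s)
p=robot.read_camera('wrist');save(p,'w3.png');p=robot.read_camera('top')
for k,h in(('scoop_grip',.045),('scoop',0.)):
    for m in robot.mark_of(k,p)[:1]: print(k,m['score'],m['pixel'],onplane(p,m['pixel'],h))
```

```text
[ 0.50780268 -0.31750418  0.04815275] 7.75 [0.23240671 0.66488304 0.44957249]
shift [15.7 -7.1 10.1] turn [-0.014 -0.028 -0.015]
scoop_grip 0.86 [442.7, 268.7] [ 0.48776041 -0.3241111   0.045     ]
scoop 0.78 [439.6, 221.4] [ 0.5938913  -0.33504694  0.        ]
```

View pics/w3.png

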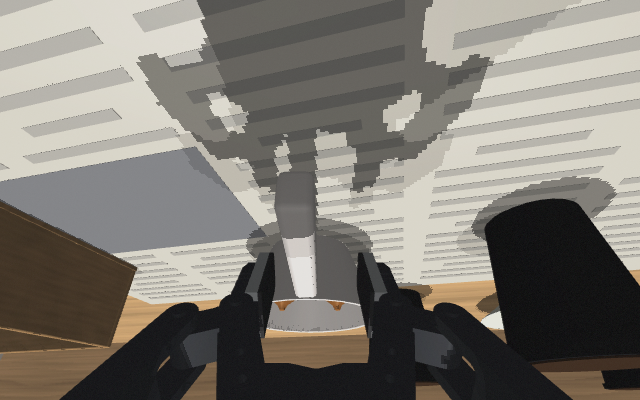

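The handle is between the fingers, at (297,240), but the pose seems to be hitting the j5 limit. I'll use a smaller tilt.

Run:
```python
from kin import *
np.set_printoptions(precision=3,suppress=True)
s=robot.state();print(s['q'])
S0=S_(np.radians(-9.2),0);g=np.array([.4885,-.3225,.045]);org=g-S0@GR
for th in(20,25,30,35,40):
  p,M=scoop_to_tool(org,S0,np.radians(th));q,e=ik(p,M,s['q']);print(th,q,e);to(p,M,s)
```

```text
[-0.823 -0.036  2.27   0.874  0.504 -2.908]
20 [-0.76   0.061  2.125  0.309  0.687 -2.384] 1.1158098058363322e-08
shift [22.1 -7.8  9.7] turn [-0.012  0.321 -0.018]
25 [-0.784  0.038  2.168  0.439  0.62  -2.513] 9.444552515579881e-09
shift [20.6 -7.7 10.1] turn [-0.013  0.234 -0.017]
30 [-0.809  0.02   2.209  0.6    0.564 -2.675] 6.422155971228426e-09
shift [18.9 -7.7 10.4] turn [-0.013  0.147 -0.017]
35 [-0.834  0.008  2.247  0.795  0.525 -2.872] 1.91582869024688e-09
shift [17.3 -7.7 10.6] turn [-0.014  0.059 -0.016]
40 [-0.825 -0.007  2.263  0.837  0.491 -2.88 ] 0.139105406829452
shift [15.6 -7.7 10.6] turn [-0.015 -0.028 -0.016]
```

Request:
move_arm --plan '[[[5,-6,0],[-0.013,0.147,-0.017],0.5],[[12,-8,5],[-0.013,0.147,-0.017],0.5],[[19,-8,10],[-0.013,0.147,-0.017],0.5],[[19,-8,10],[-0.013,0.147,-0.017],0.5],[[19,-8,10],[-0.013,0.147,-0.017],0.5]]'

```text
t: 8.45
tcp_pos: [0.4965, -0.3231, 0.0272]
ee_rot: [0.211, 2.612, -0.054]
ft_force: [0.5, 0.1, -0.0]
gripper_width: 0.499
grasp_force: 0.0
```

Run:
```python
from kin import *
s=st();print(s['tcp_pos'],s['t'],s['ft_force'],s['q'])
S0=S_(np.radians(-9.2),0);g=np.array([.4885,-.3225,.045]);org=g-S0@GR
p,M=scoop_to_tool(org,S0,np.radians(30));to(p,M,s)
```

```text
[ 0.49645065 -0.32306987  0.02717134] 8.45 [ 0.45936468  0.07119672 -0.04492965] [-0.81025782  0.01972291  2.21124709  0.60024144  0.56535843 -2.67643267]
shift [-2.  -0.7 -0.4] turn [ 0.001 -0.002 -0.001]
```

Position is good. Closing the gripper.

Request:
move_arm --plan '[[[-1,0,0],[0,0,0],0.2],[[-1,0,0],[0,0,0],0],[[-1,0,0],[0,0,0],0],[[-1,0,0],[0,0,0],0],[[-1,0,0],[0,0,0],0]]' --squeeze 100

```text
t: 8.95
tcp_pos: [0.4982, -0.3239, 0.029]
ee_rot: [0.21, 2.612, -0.055]
ft_force: [-2.0, 1.6, 4.0]
gripper_width: 0.152
grasp_force: 97.4
```

Run:
```python
from kin import *
np.set_printoptions(precision=3,suppress=True)
s=st();print(s['tcp_pos'],s['t'],s['ft_force'],s['gripper_width'],s['grasp_force'])
R0=R.from_rotvec(s['ee_rot']); Rm=R0.as_matrix()
# actual scoop pose in tool frame: assume scoop yaw -9.2, level, grip from current geometry
yaw0=np.radians(-9.2);S0=S_(yaw0,0);org=np.array([.4885,-.3225,.045])-S0@GR
ps_=R0.inv().apply(org-s['tcp_pos']);Rs=Rm.T@S0
np.savez('g.npz',p=ps_,R=Rs,home=org,tcp=s['tcp_pos'],rot=Rm)
q=s['q']
th=None
def tool(p,S): M=S@Rs.T; return p-M@ps_,M
ya=np.radians(15);f=np.array([np.cos(ya),np.sin(ya),0])
def step(name,p,S,show=True):
  global q
  P,M=tool(p,S);q2,e=ik(P,M,q);print(name,'tcp',P,'q',q2,'err %.4f dq %.2f'%(e,abs(q2-q).max()));q=q2;return P,M
step('lift',org+[0,0,.15],S0)
c=tp(0,0,.125)-f*.02
mid=None
for k in(.33,.67,1):
  S=S_(yaw0*(1-k)+ya*k,0); p=(org+[0,0,.15])*(1-k)+(c-S_(ya,0)@LIP+[0,0,.03])*k; step('carry%.2f'%k,p,S)
for a in range(0,116,10):
  S=S_(ya,np.radians(a)); step('tilt%d'%a,c-S@LIP,S)
```

```text
[ 0.498 -0.324  0.029] 8.95 [-2.042  1.622  3.995] 0.15223830999337334 97.37404704093933
lift tcp [ 0.498 -0.324  0.179] q [-0.808 -0.209  2.125  0.418  0.839 -2.439] err 0.0000 dq 0.27
carry0.33 tcp [ 0.46  -0.144  0.162] q [-0.565 -0.531  2.385  0.348  0.86  -2.286] err 0.0000 dq 0.32
carry0.67 tcp [0.423 0.041 0.145] q [-0.103 -0.751  2.533  0.15   0.853 -1.866] err 0.0000 dq 0.46
carry1.00 tcp [0.39  0.221 0.129] q [ 0.454 -0.614  2.491 -0.139  0.754 -1.302] err 0.0000 dq 0.56
tilt0 tcp [0.39  0.221 0.099] q [ 0.454 -0.564  2.517 -0.152  0.68  -1.285] err 0.0000 dq 0.07
tilt10 tcp [0.387 0.221 0.125] q [ 0.432 -0.5    2.396 -0.073  0.903 -1.366] err 0.0000 dq 0.22
tilt20 tcp [0.39  0.221 0.152] q [ 0.412 -0.403  2.264 -0.028  1.109 -1.411] err 0.0000 dq 0.21
tilt30 tcp [0.396 0.223 0.178] q [ 0.394 -0.288  2.128  0.001  1.303 -1.44 ] err 0.0000 dq 0.19
tilt40 tcp [0.407 0.226 0.202] q [ 0.378 -0.162  1.989  0.021  1.489 -1.458] err 0.0000 dq 0.19
tilt50 tcp [0.422 0.23  0.223] q [ 0.366 -0.03   1.851  0.036  1.669 -1.47 ] err 0.0000 dq 0.18
tilt60 tcp [0.44  0.235 0.242] q [ 0.356  0.106  1.713  0.049  1.844 -1.476] err 0.0000 dq 0.18
tilt70 tcp [0.461 0.24  0.257] q [ 0.347  0.244  1.579  0.062  2.016 -1.479] err 0.0000 dq 0.17
tilt80 tcp [0.485 0.247 0.268] q [ 0.341  0.381  1.448  0.075  2.183 -1.477] err 0.0000 dq 0.17
tilt90 tcp [0.51  0.253 0.275] q [ 0.336  0.516  1.323  0.091  2.347 -1.471] err 0.0000 dq 0.16
tilt100 tcp [0.535 0.26  0.277] q [ 0.331  0.647  1.207  0.112  2.506 -1.457] err 0.0000 dq 0.16
tilt110 tcp [0.561 0.267 0.275] q [ 0.328  0.769  1.105  0.144  2.65  -1.432] err 0.0237 dq 0.14
```

```bash
cat > plan.py <<'E'
from kin import *
g=np.load('g.npz')
def tool(p,S): M=S@g['R'].T; return p-M@g['p'],M
def rows(start,poses):
  P0,M0=start
  for P,M in poses:
    d=M0.T@(P-P0)*1000;r=R.from_matrix(M0.T@M).as_rotvec()
    print('  [[%g,%g,%g],[%g,%g,%g],0],'%(*d.round(0),*r.round(3)))
  return poses[-1]
yaw0=np.radians(-9.2);ya=np.radians(15);f=np.array([np.cos(ya),np.sin(ya),0]);org=g['home']
def lipz(a): return .125+max(0,.055*np.cos(a)-.02*np.sin(a))
def tiltpose(deg,off=.02):
  a=np.radians(deg);S=S_(ya,a);l=tp(0,0,lipz(a))-f*off;return tool(l-S@LIP,S)
def carrypose(k,h=.15):
  S=S_(yaw0*(1-k)+ya*k,0);e=tp(0,0,0)-f*.02-S_(ya,0)@LIP;e[2]=0
  return tool(org*(1-k)+e*k+[0,0,h],S)
E
python3 - <<'E'
from plan import *
s=robot.state();st0=(s['tcp_pos'],R.from_rotvec(s['ee_rot']).as_matrix())
print('lift');c=rows(st0,[tool(org+[0,0,h],S_(yaw0,0)) for h in(.01,.04,.08,.12,.15)])
n=18;ks=[k/n for k in range(1,n+1)]
ks=np.array(ks);ks=ks-.06*np.sin(2*np.pi*ks)
for i in range(0,n,5): print('carry',ks[i:i+5].round(2));c=rows(c,[carrypose(k) for k in ks[i:i+5]])
E
```

```text
lift
  [[-5,0,-9],[-0,-0,-0],0],
  [[-20,0,-35],[-0,-0,-0],0],
  [[-40,0,-69],[-0,-0,-0],0],
  [[-60,0,-104],[-0,-0,-0],0],
  [[-75,0,-130],[-0,-0,-0],0],
carry [0.04 0.07 0.11 0.16 0.22]
  [[6,18,-4],[-0.007,0,-0.013],0],
  [[13,38,-7],[-0.015,0,-0.027],0],
  [[20,60,-12],[-0.024,0,-0.042],0],
  [[28,85,-16],[-0.034,0,-0.06],0],
  [[38,114,-22],[-0.046,0,-0.08],0],
carry [0.28 0.35 0.42 0.5  0.58]
  [[8,34,-5],[-0.013,0,-0.023],0],
  [[17,71,-10],[-0.028,0,-0.048],0],
  [[26,110,-15],[-0.043,0,-0.075],0],
  [[36,151,-21],[-0.059,0,-0.103],0],
  [[46,192,-26],[-0.075,0,-0.131],0],
carry [0.65 0.72 0.78 0.84 0.89]
  [[4,41,-2],[-0.016,0,-0.027],0],
  [[7,79,-4],[-0.03,0,-0.052],0],
  [[11,113,-6],[-0.043,0,-0.075],0],
  [[13,144,-8],[-0.055,0,-0.095],0],
  [[16,171,-9],[-0.065,0,-0.113],0],
carry [0.93 0.96 1.  ]
  [[-1,23,0],[-0.009,0,-0.015],0],
  [[-1,44,1],[-0.017,0,-0.029],0],
  [[-2,64,1],[-0.024,0,-0.042],0],
```

Request:
move_arm --plan '[[[-5,0,-9],[0,0,0],0],[[-20,0,-35],[0,0,0],0],[[-40,0,-69],[0,0,0],0],[[-60,0,-104],[0,0,0],0],[[-75,0,-130],[0,0,0],0]]'

```text
t: 9.45
tcp_pos: [0.4982, -0.3244, 0.1817]
ee_rot: [0.21, 2.611, -0.058]
ft_force: [0.8, -0.6, -2.0]
gripper_width: 0.146
grasp_force: 97.8
```

Run:
```python
from plan import *
np.set_printoptions(precision=3,suppress=True)
s=robot.state();print(s['t'],s['tcp_pos'],s['ft_force'],s['grasp_force'],s['q']);print(tool(org+[0,0,.15],S_(yaw0,0))[0])
p=robot.read_camera('scene');cv2.imwrite('pics/l.png',cv2.resize(p['image'][100:330,40:360,::-1],None,fx=2.4,fy=2.4))
```

```text
9.45 [ 0.498 -0.324  0.182] [ 0.837 -0.566 -1.958] 97.78799057006836 [-0.809 -0.211  2.124  0.415  0.841 -2.437]
[ 0.498 -0.324  0.179]
```

View pics/l.png

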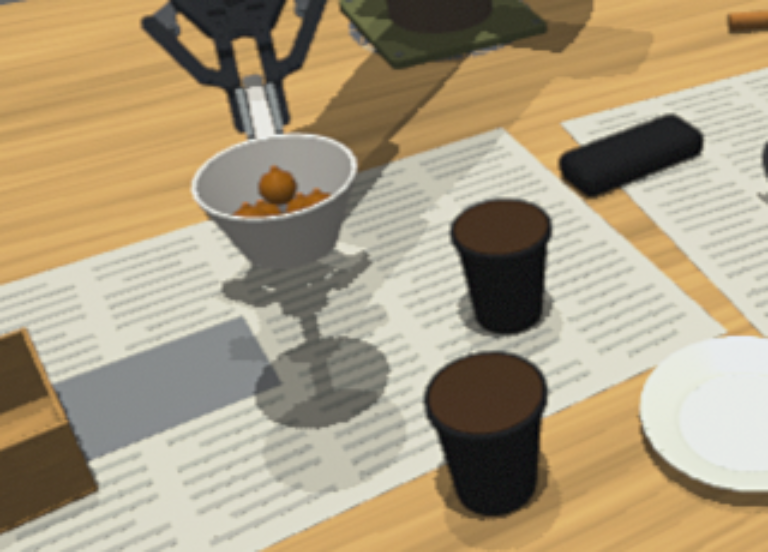

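The scoop is held level, cup at about (275,195) in the crop with the onions inside, about 150 mm up and clear of both pots. Next, carry it across.

Request:
move_arm --plan '[[[6,18,-4],[-0.007,0,-0.013],0],[[13,38,-7],[-0.015,0,-0.027],0],[[20,60,-12],[-0.024,0,-0.042],0],[[28,85,-16],[-0.034,0,-0.06],0],[[38,114,-22],[-0.046,0,-0.08],0]]'

```text
t: 10.0
tcp_pos: [0.4722, -0.2036, 0.1779]
ee_rot: [0.09, 2.62, -0.023]
ft_force: [-0.5, 0.1, -1.5]
gripper_width: 0.145
grasp_force: 97.9
```

Request:
move_arm --plan '[[[8,34,-5],[-0.013,0,-0.023],0],[[17,71,-10],[-0.028,0,-0.048],0],[[26,110,-15],[-0.043,0,-0.075],0],[[36,151,-21],[-0.059,0,-0.103],0],[[46,192,-26],[-0.075,0,-0.131],0]]'

```text
t: 10.5
tcp_pos: [0.4323, -0.0083, 0.1778]
ee_rot: [-0.108, 2.618, 0.029]
ft_force: [1.2, 0.4, -1.9]
gripper_width: 0.147
grasp_force: 97.9
```

Request:
move_arm --plan '[[[4,41,-2],[-0.016,0,-0.027],0],[[7,79,-4],[-0.03,0,-0.052],0],[[11,113,-6],[-0.043,0,-0.075],0],[[13,144,-8],[-0.055,0,-0.095],0],[[16,171,-9],[-0.065,0,-0.113],0]]'

```text
t: 11.0
tcp_pos: [0.3999, 0.1609, 0.1777]
ee_rot: [-0.281, 2.607, 0.075]
ft_force: [1.1, 0.2, -2.1]
gripper_width: 0.148
grasp_force: 98.0
```

Request:
move_arm --plan '[[[-1,23,0],[-0.009,0,-0.015],0],[[-1,44,1],[-0.017,0,-0.029],0],[[-2,64,1],[-0.024,0,-0.042],0],[[-2,64,1],[-0.024,0,-0.042],0],[[-2,64,1],[-0.024,0,-0.042],0]]'

```text
t: 11.5
tcp_pos: [0.389, 0.2224, 0.1776]
ee_rot: [-0.343, 2.601, 0.09]
ft_force: [-0.2, -0.1, -2.7]
gripper_width: 0.142
grasp_force: 98.1
```

Run:
```python
from plan import *
np.set_printoptions(precision=3,suppress=True)
s=robot.state();print(s['t'],s['tcp_pos'],s['ft_force'],s['grasp_force'],s['q']);print(carrypose(1)[0])
p=robot.read_camera('top');C=cloud(p);save(p,'t3.png')
# scoop rim height check: points z>.15 near trough
m=(abs(C[...,0]-.52)<.08)&(abs(C[...,1]-.26)<.08)&(C[...,2]>.19)&(C[...,2]<.23)
r=C[m];print(len(r),cv2.minEnclosingCircle((r[:,:2]*1000).astype(np.float32)),np.median(r[:,2]))
e=tp(0,0,0)-f*.02-S_(ya,0)@LIP;print('expected cup axis',e)
c=(s['tcp_pos'],R.from_rotvec(s['ee_rot']).as_matrix())
A=[0,8,16,24,32,40,48,56,64,72,80,88,96,103,108]
q=s['q']
for i in range(0,15,5):
  print('tilt',A[i:i+5]);c=rows(c,[tiltpose(a) for a in A[i:i+5]])
  q,e=ik(*c,q);print(q,e,c[0])
```

```text
11.5 [0.389 0.222 0.178] [-0.158 -0.07  -2.71 ] 98.05784225463867 [ 0.46  -0.667  2.436 -0.13   0.865 -1.314]
[0.39  0.221 0.179]
679 ((480.43365478515625, 246.07908630371094), 52.01832962036133) 0.19932723447245804
expected cup axis [ 0.484  0.246 -0.055]
tilt [0, 8, 16, 24, 32]
  [[12,-1,21],[-0.001,-0.002,0.001],0],
  [[5,-1,4],[-0.001,0.138,0.001],0],
  [[-5,-1,-10],[-0.001,0.277,0.001],0],
  [[-16,-1,-22],[-0.002,0.417,0.001],0],
  [[-28,-1,-31],[-0.002,0.556,0.001],0],
[ 0.39  -0.292  2.061  0.005  1.408 -1.444] 5.089987581363502e-09 [0.398 0.223 0.219]
tilt [40, 48, 56, 64, 72]
  [[-9,0,-13],[-0,0.14,0],0],
  [[-21,0,-23],[-0,0.279,0],0],
  [[-34,0,-32],[-0,0.419,0],0],
  [[-51,0,-38],[-0,0.559,0],0],
  [[-68,0,-44],[-0,0.698,0],0],
[ 0.346  0.271  1.552  0.064  2.05  -1.479] 6.425013997802074e-09 [0.466 0.242 0.26 ]
tilt [80, 88, 96, 103, 108]
  [[-9,0,-19],[-0,0.14,0],0],
  [[-20,0,-37],[-0,0.279,0],0],
  [[-34,0,-54],[-0,0.419,0],0],
  [[-47,0,-66],[-0,0.541,0],0],
  [[-58,0,-74],[-0,0.628,0],0],
[ 0.329  0.749  1.121  0.136  2.629 -1.439] 4.628071325969515e-09 [0.556 0.266 0.276]
```

Request:
move_arm --plan '[[[5,-1,4],[0,0.138,0],0],[[-5,-1,-10],[0,0.277,0],0],[[-16,-1,-22],[0,0.417,0],0],[[-28,-1,-31],[0,0.556,0],0]]'

```text
t: 11.95
tcp_pos: [0.3995, 0.223, 0.2212]
ee_rot: [0.402, -3.08, 0.007]
ft_force: [0.3, 1.5, -3.3]
gripper_width: 0.146
grasp_force: 97.9
```

Request:
move_arm --plan '[[[-9,0,-13],[0,0.14,0],0],[[-21,0,-23],[0,0.279,0],0],[[-34,0,-32],[0,0.419,0],0],[[-51,0,-38],[0,0.559,0],0],[[-68,0,-44],[0,0.698,0],0]]'

```text
t: 12.45
tcp_pos: [0.4679, 0.241, 0.2618]
ee_rot: [0.311, -2.392, 0.119]
ft_force: [-0.0, 0.6, -2.0]
gripper_width: 0.151
grasp_force: 97.9
```

Request:
move_arm --plan '[[[-9,0,-19],[0,0.14,0],0],[[-20,0,-37],[0,0.279,0],0],[[-34,0,-54],[0,0.419,0],0],[[-47,0,-66],[0,0.541,0],0],[[-58,0,-74],[0,0.628,0],0]]'

```text
t: 12.95
tcp_pos: [0.557, 0.2645, 0.2754]
ee_rot: [0.23, -1.769, 0.186]
ft_force: [-0.3, -0.7, -2.9]
gripper_width: 0.143
grasp_force: 98.2
```

Run:
```python
from plan import *
np.set_printoptions(precision=3,suppress=True)
s=robot.state();print(s['t'],s['tcp_pos'],s['ft_force'],s['grasp_force'],s['q']);print(tiltpose(108)[0])
to(*tiltpose(108),s)
a=robot.read_camera('scene');b=robot.read_camera('top');w=robot.read_camera('wrist')
for p in(a,b,w):print([ (np.round(m['pixel']),round(m['score'],2)) for m in robot.mark_of('onion1',p)])
cv2.imwrite('pics/p.png',np.vstack([cv2.resize(a['image'][40:240,300:560,::-1],(390,300)),cv2.resize(b['image'][140:340,60:320,::-1],(390,300))]))
```

```text
12.95 [0.557 0.265 0.275] [-0.273 -0.688 -2.918] 98.22009801864624 [ 0.326  0.749  1.122  0.136  2.628 -1.438]
[0.556 0.266 0.276]
shift [0.7 1.4 1. ] turn [ 0.003  0.001 -0.001]
[(array([429., 143.]), 0.57), (array([412., 115.]), 0.42)]
[(array([161., 215.]), 0.68), (array([172., 227.]), 0.6), (array([144., 214.]), 0.45), (array([188., 213.]), 0.42)]
[]
```

View pics/p.png

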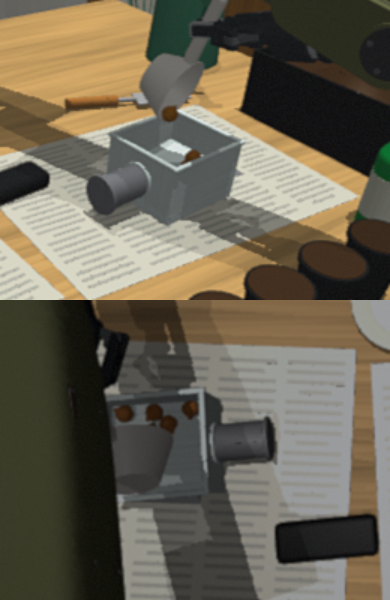

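Onions are falling into the trough: four are visible near (155,415) in the lower crop, and one is still leaving the lip. I'll wait briefly and check again.

Request:
move_arm --plan '[[[0,0,0],[0,0,0],0],[[0,0,-4],[0,0,0],0],[[0,0,0],[0,0,0],0],[[0,0,-4],[0,0,0],0],[[0,0,0],[0,0,0],0]]'

```text
t: 13.75
tcp_pos: [0.5551, 0.2659, 0.2775]
ee_rot: [0.233, -1.772, 0.188]
ft_force: [-0.3, 0.0, -1.2]
gripper_width: 0.147
grasp_force: 98.3
```

Run:
```python
from plan import *
s=robot.state();print(s['t'],s['ft_force'])
a=robot.read_camera('scene');b=robot.read_camera('top')
for p in(a,b):print([ (np.round(m['pixel']),round(m['score'],2)) for m in robot.mark_of('onion1',p)])
c=(s['tcp_pos'],R.from_rotvec(s['ee_rot']).as_matrix())
A=[100,92,84,76,68,60,52,44,36,28,20,12,5,0]
for i in range(0,14,5):
  print('tilt',A[i:i+5]);c=rows(c,[(lambda t:(t[0]+[0,0,.02],t[1]))(tiltpose(a)) for a in A[i:i+5]])
print('to carry1 ');rows(c,[carrypose(1)])
cv2.imwrite('pics/p2.png',cv2.resize(a['image'][60:220,320:500,::-1],(675,600)))
```

```text
13.75 [-3.14256992e-01  3.42563721e-04 -1.21006879e+00]
[]
[(array([188., 222.]), 0.68), (array([166., 213.]), 0.67), (array([178., 208.]), 0.62), (array([170., 223.]), 0.6), (array([196., 213.]), 0.4)]
tilt [100, 92, 84, 76, 68]
  [[24,-0,16],[-0.001,-0.136,-0.001],0],
  [[27,-0,37],[-0.001,-0.276,-0.001],0],
  [[27,-0,58],[-0.001,-0.415,-0.001],0],
  [[24,-0,80],[-0.001,-0.555,-0.001],0],
  [[20,-0,100],[-0.001,-0.694,-0.001],0],
tilt [60, 52, 44, 36, 28]
  [[11,-0,14],[0,-0.14,-0],0],
  [[19,-0,29],[0,-0.279,-0],0],
  [[24,-0,44],[0,-0.419,-0],0],
  [[25,-0,60],[0,-0.559,-0],0],
  [[23,-0,75],[0,-0.698,-0],0],
tilt [20, 12, 5, 0]
  [[6,-0,15],[0,-0.14,-0],0],
  [[9,-0,31],[0,-0.279,-0],0],
  [[9,-0,46],[0,-0.401,-0],0],
  [[7,-0,58],[0,-0.489,-0],0],
to carry1 
  [[-2,0,-4],[0,0,0],0],
```

View pics/p2.png

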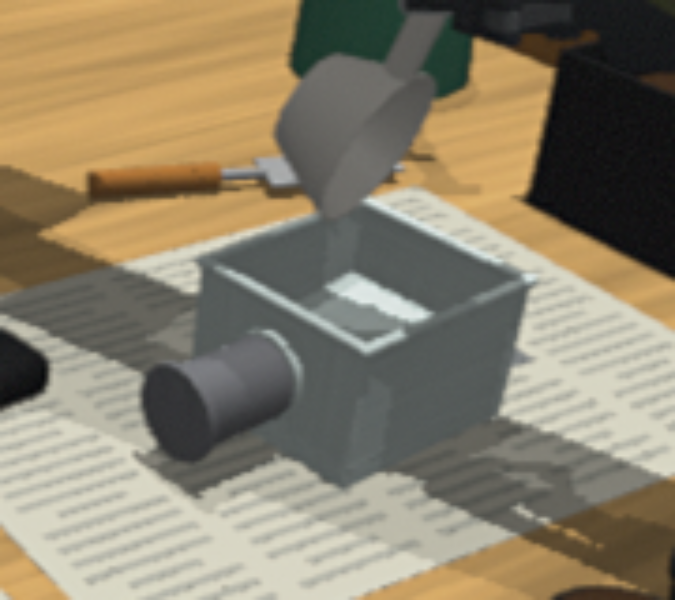

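The cup is empty at about (355,130), no onion is visible outside, and the wrist force fell to the empty scoop's weight. I'll untilt.

Request:
move_arm --plan '[[[24,0,16],[0,-0.136,0],0],[[27,0,37],[0,-0.276,0],0],[[27,0,58],[0,-0.415,0],0],[[24,0,80],[0,-0.555,0],0],[[20,0,100],[0,-0.694,0],0]]'

```text
t: 14.45
tcp_pos: [0.4561, 0.2393, 0.2765]
ee_rot: [0.324, -2.465, 0.111]
ft_force: [-0.4, 0.3, 0.4]
gripper_width: 0.146
grasp_force: 98.2
```

Request:
move_arm --plan '[[[11,0,14],[0,-0.14,0],0],[[19,0,29],[0,-0.279,0],0],[[24,0,44],[0,-0.419,0],0],[[25,0,60],[0,-0.559,0],0],[[23,0,75],[0,-0.698,0],0]]'

```text
t: 14.95
tcp_pos: [0.3936, 0.2226, 0.2318]
ee_rot: [-0.405, 3.077, 0.008]
ft_force: [-0.0, 0.8, -1.4]
gripper_width: 0.144
grasp_force: 98.2
```

Request:
move_arm --plan '[[[6,0,15],[0,-0.14,0],0],[[9,0,31],[0,-0.279,0],0],[[9,0,46],[0,-0.401,0],0],[[7,0,58],[0,-0.489,0],0],[[6,0,54],[0,-0.489,0],0]]'

```text
t: 15.45
tcp_pos: [0.3855, 0.2198, 0.1705]
ee_rot: [-0.345, 2.611, 0.087]
ft_force: [-0.4, -0.4, -1.7]
gripper_width: 0.151
grasp_force: 98.1
```

Run:
```python
from plan import *
np.set_printoptions(precision=3,suppress=True)
s=robot.state();print(s['t'],s['tcp_pos'],s['ft_force'],s['q']);to(*carrypose(1),s)
b=robot.read_camera('top')
print([ (np.round(m['pixel']),round(m['score'],2)) for m in robot.mark_of('onion1',b)])
C=cloud(b);m=(abs(C[...,0]-.48)<.06)&(abs(C[...,1]-.246)<.06)&(C[...,2]>.185)&(C[...,2]<.23)
r=C[m];print(len(r),cv2.minEnclosingCircle((r[:,:2]*1000).astype(np.float32)))
A_=np.c_[r[:,:2],np.ones(len(r))];print('rim plane',np.linalg.lstsq(A_,r[:,2],rcond=None)[0],r[:,2].mean())
c=(s['tcp_pos'],R.from_rotvec(s['ee_rot']).as_matrix())
n=15;ks=np.arange(1,n+1)/n;ks=1-(ks-.06*np.sin(2*np.pi*ks))
for i in range(0,n,5): print(ks[i:i+5].round(2));c=rows(c,[carrypose(k) for k in ks[i:i+5]])
cv2.imwrite('pics/p3.png',cv2.resize(b['image'][160:320,80:280,::-1],(750,600)))
```

```text
15.45 [0.386 0.22  0.171] [-0.442 -0.438 -1.692] [ 0.458 -0.668  2.446 -0.128  0.866 -1.318]
shift [-7.8  0.2 -5.3] turn [-0.003 -0.012  0.001]
[(array([180., 208.]), 0.67), (array([172., 215.]), 0.66), (array([196., 212.]), 0.56), (array([176., 224.]), 0.56), (array([185., 225.]), 0.53), (array([239., 231.]), 0.5)]
716 ((472.1708984375, 242.13485717773438), 56.434879302978516)
rim plane [-0.006 -0.031  0.203] 0.19234287315926152
[0.96 0.91 0.86 0.79 0.72]
  [[-6,-23,-6],[0.006,-0.012,0.017],0],
  [[-4,-49,-7],[0.016,-0.012,0.034],0],
  [[-2,-79,-8],[0.027,-0.012,0.054],0],
  [[0,-114,-9],[0.041,-0.012,0.077],0],
  [[3,-156,-11],[0.056,-0.012,0.104],0],
[0.64 0.55 0.45 0.36 0.28]
  [[-2,-46,1],[0.018,-0,0.031],0],
  [[-4,-96,2],[0.036,-0,0.063],0],
  [[-6,-147,4],[0.056,-0,0.097],0],
  [[-9,-196,5],[0.075,-0,0.13],0],
  [[-11,-243,6],[0.092,-0,0.16],0],
[0.21 0.14 0.09 0.04 0.  ]
  [[-9,-40,5],[0.016,-0,0.027],0],
  [[-16,-75,9],[0.029,-0,0.051],0],
  [[-23,-104,13],[0.041,-0,0.07],0],
  [[-28,-129,16],[0.05,-0,0.088],0],
  [[-33,-152,19],[0.059,-0,0.103],0],
```

View pics/p3.png

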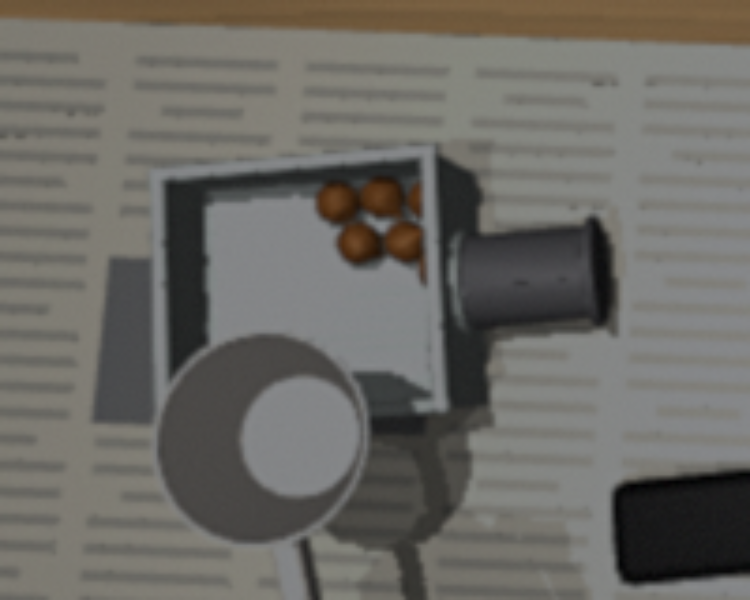

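Five onions show fully in the trough's upper right corner, and slivers at (418,200) and (423,268) show the sixth against the wall. The scoop is empty and the cap is closed. I'll carry the scoop back.

Request:
move_arm --plan '[[[-6,-23,-6],[0.006,-0.012,0.017],0],[[-4,-49,-7],[0.016,-0.012,0.034],0],[[-2,-79,-8],[0.027,-0.012,0.054],0],[[0,-114,-9],[0.041,-0.012,0.077],0],[[3,-156,-11],[0.056,-0.012,0.104],0]]'

```text
t: 16.05
tcp_pos: [0.4242, 0.068, 0.1885]
ee_rot: [-0.187, 2.6, 0.056]
ft_force: [0.9, 0.5, -0.7]
gripper_width: 0.147
grasp_force: 98.3
```

Request:
move_arm --plan '[[[-2,-46,1],[0.018,0,0.031],0],[[-4,-96,2],[0.036,0,0.063],0],[[-6,-146,4],[0.056,0,0.097],0],[[-9,-195,5],[0.075,0,0.13],0],[[-11,-243,6],[0.092,0,0.16],0]]'

```text
t: 16.55
tcp_pos: [0.4714, -0.174, 0.1879]
ee_rot: [0.058, 2.606, -0.01]
ft_force: [0.2, 0.6, -0.8]
gripper_width: 0.144
grasp_force: 98.3
```

Request:
move_arm --plan '[[[-9,-40,5],[0.016,0,0.027],0],[[-16,-75,9],[0.029,0,0.051],0],[[-23,-104,13],[0.041,0,0.07],0],[[-28,-129,16],[0.05,0,0.088],0],[[-33,-152,19],[0.059,0,0.103],0]]'

```text
t: 17.05
tcp_pos: [0.5031, -0.3269, 0.1864]
ee_rot: [0.212, 2.601, -0.049]
ft_force: [0.5, 0.8, -0.3]
gripper_width: 0.145
grasp_force: 98.3
```

Request:
move_arm --plan '[[[0,0,0],[0,0,0],0],[[0,0,0],[0,0,0],0]]'

```text
t: 17.25
tcp_pos: [0.5025, -0.3248, 0.1856]
ee_rot: [0.211, 2.602, -0.048]
ft_force: [-0.0, 0.7, -1.6]
gripper_width: 0.146
grasp_force: 98.4
```

Run:
```python
from plan import *
np.set_printoptions(precision=4,suppress=True)
s=robot.state();print(s['t'],s['tcp_pos'],s['ft_force'],s['q'])
to(*carrypose(0),s);to(*carrypose(0,.01),s)
b=robot.read_camera('top');C=cloud(b);m=(abs(C[...,0]-.595)<.07)&(abs(C[...,1]+.34)<.07)&(C[...,2]>.18)&(C[...,2]<.23)
r=C[m];print(len(r),cv2.minEnclosingCircle((r[:,:2]*1000).astype(np.float32)))
d=np.linalg.norm(r[:,:2]-np.array(cv2.minEnclosingCircle((r[:,:2]*1000).astype(np.float32))[0])/1000,axis=1);k=d>.044;r=r[k]
A_=np.c_[r[:,:2],np.ones(len(r))];print('rim plane',np.linalg.lstsq(A_,r[:,2],rcond=None)[0],r[:,2].mean(),len(r))
```

```text
17.25 [ 0.5025 -0.3248  0.1856] [-0.0449  0.6793 -1.6397] [-0.809  -0.2069  2.1152  0.4293  0.8456 -2.4424]
shift [7.1 0.2 3.4] turn [ 0.006  0.009 -0.003]
shift [ 78.2  -0.8 124.1] turn [ 0.006  0.009 -0.003]
1519 ((586.1561279296875, -336.3092041015625), 61.86769104003906)
rim plane [-0.0825  0.0586  0.2732] 0.20222232744337518 1100
```

Run:
```python
from plan import *
np.set_printoptions(precision=4,suppress=True)
b=robot.read_camera('top');C=cloud(b);m=(C[...,0]>.57)&(C[...,0]<.66)&(abs(C[...,1]+.34)<.07)&(C[...,2]>.185)&(C[...,2]<.23)
r=C[m];
from scipy.optimize import least_squares
# rim ring fit: keep outer points
o=least_squares(lambda v:np.hypot(r[:,0]-v[0],r[:,1]-v[1])-v[2],[.595,-.34,.05],loss='soft_l1',f_scale=.002).x;print(o)
d=np.hypot(r[:,0]-o[0],r[:,1]-o[1]);r=r[abs(d-np.percentile(d,90))<.004];print(len(r),r[:,:2].min(0),r[:,:2].max(0))
A_=np.c_[r[:,:2],np.ones(len(r))];f_=np.linalg.lstsq(A_,r[:,2],rcond=None)[0];print(f_,(A_@f_-r[:,2]).std(),r[:,2].mean())
h=(C[...,0]>.42)&(C[...,0]<.55)&(abs(C[...,1]+.32)<.03)&(C[...,2]>.185)&(C[...,2]<.23)
for x in(.44,.455,.53,.54):
  k=h&(abs(C[...,0]-x)<.006);print(x,k.sum(),np.median(C[k],0) if k.any() else '')
```

```text
[ 0.5946 -0.3389  0.0465]
424 [ 0.5702 -0.3927] [ 0.647  -0.2895]
[0.0025 0.044  0.2236] 0.0033888786589804727 0.20939952107802937
0.44 0 
0.455 0 
0.53 64 [ 0.5292 -0.3266  0.2103]
0.54 80 [ 0.5399 -0.3293  0.2103]
```

Request:
move_arm --plan '[[[22,0,36],[0,0,0],0],[[45,0,72],[0,0,0],0],[[66,-1,106],[0.006,0.009,0],0],[[76,-1,121],[0.006,0.009,0],0],[[78,-1,124],[0.006,0.009,0],0]]'

```text
t: 17.85
tcp_pos: [0.4958, -0.32, 0.0344]
ee_rot: [0.213, 2.616, -0.049]
ft_force: [0.3, 0.3, -1.2]
gripper_width: 0.146
grasp_force: 98.3
```

Request:
move_arm --plan '[[[1,0,1.7],[0,0,0],0],[[2,0,3.5],[0,0,0],0],[[2,0,3.5],[0,0,0],0]]'

```text
t: 18.15
tcp_pos: [0.4983, -0.3234, 0.0356]
ee_rot: [0.212, 2.609, -0.057]
ft_force: [-0.6, -0.0, -1.2]
gripper_width: 0.145
grasp_force: 98.3
```

Request:
move_arm --plan '[[[1,0,1.7],[0,0,0],0],[[1.5,0,2.6],[0,0,0],0],[[1.5,0,2.6],[0,0,0],0]]'

```text
t: 18.45
tcp_pos: [0.4974, -0.3226, 0.0309]
ee_rot: [0.214, 2.611, -0.055]
ft_force: [0.5, 0.1, -1.7]
gripper_width: 0.149
grasp_force: 98.3
```

Request:
move_arm --plan '[[[0.5,0,1],[0,0,0],0],[[1,0,1.7],[0,0,0],0],[[1,0,1.7],[0,0,0],0]]'

```text
t: 18.75
tcp_pos: [0.4975, -0.3228, 0.0291]
ee_rot: [0.214, 2.611, -0.055]
ft_force: [-1.4, 1.1, 1.1]
gripper_width: 0.146
grasp_force: 99.1
```

Request:
move_arm --plan '[[[0,0,0],[0,0,0],0.3],[[0,0,0],[0,0,0],0.5],[[0,0,0],[0,0,0],0.5],[[0,0,0],[0,0,0],0.5]]'

```text
t: 19.15
tcp_pos: [0.4974, -0.3227, 0.0288]
ee_rot: [0.214, 2.611, -0.055]
ft_force: [0.1, -0.8, 0.4]
gripper_width: 0.505
grasp_force: 0.0
```

Request:
move_arm --plan '[[[-10,0,-17],[0,0,0],0.5],[[-22,0,-38],[0,0,0],0.5],[[-42,0,-73],[0,0,0],0.5],[[-65,0,-112],[0,0,0],0.5],[[-85,0,-147],[0,0,0],0.5]]'

```text
t: 19.65
tcp_pos: [0.4975, -0.3229, 0.2007]
ee_rot: [0.214, 2.61, -0.056]
ft_force: [1.4, 0.0, 0.4]
gripper_width: 0.498
grasp_force: 0.0
```

Request:
move_arm --plan '[[[-20,0,-35],[0,0,0],0.5],[[-35,0,-60],[0,0,0],0.5],[[-35,0,-60],[0,0,0],0.5]]'

```text
t: 19.95
tcp_pos: [0.4998, -0.3249, 0.2754]
ee_rot: [0.211, 2.602, -0.064]
ft_force: [-0.2, -0.6, 1.1]
gripper_width: 0.499
grasp_force: 0.0
```

Run:
```python
from plan import *
s=robot.state();print(s['t'],s['tcp_pos'],s['ft_force'],s['gripper_width'])
a=robot.read_camera('scene');b=robot.read_camera('top')
for k,h in dict(scoop=0,scoop_grip=.045,pot_a=0,plate=0,case=0,onion1=.05).items():
  print(k,[(np.round(m['pixel']),onplane(b,m['pixel'],h)[:2].round(3),round(m['score'],2)) for m in robot.mark_of(k,b)[:2 if k!='onion1' else 6]])
C=cloud(b);m=(C[...,0]>.53)&(C[...,0]<.66)&(abs(C[...,1]+.34)<.07)&(C[...,2]>.05)&(C[...,2]<.06);r=C[m]
print(len(r),cv2.minEnclosingCircle((r[:,:2]*1000).astype(np.float32)),r[:,2].min(),r[:,2].max())
cv2.imwrite('pics/z.png',np.vstack([cv2.resize(a['image'][80:360,60:560,::-1],(535,300)),cv2.resize(b['image'][100:360,60:560,::-1],(535,278))]))
```

```text
19.95 [ 0.49976016 -0.32492236  0.27540189] [-0.21275876 -0.64120207  1.08373875] 0.49903426848802596
scoop [(array([440., 223.]), array([ 0.59 , -0.336]), 0.71)]
scoop_grip [(array([441., 271.]), array([ 0.483, -0.321]), 0.7)]
pot_a [(array([370., 234.]), array([ 0.565, -0.177]), 0.8), (array([410., 160.]), array([ 0.736, -0.273]), 0.78)]
plate [(array([329., 143.]), array([ 0.778, -0.083]), 0.92), (array([168., 213.]), array([0.614, 0.286]), 0.21)]
case [(array([279., 299.]), array([0.421, 0.029]), 0.89)]
onion1 [(array([180., 211.]), array([0.613, 0.243]), 0.66), (array([189., 224.]), array([0.585, 0.22 ]), 0.66), (array([176., 228.]), array([0.575, 0.25 ]), 0.45), (array([196., 213.]), array([0.609, 0.208]), 0.42)]
379 ((585.5089111328125, -338.24920654296875), 56.116722106933594) 0.050008237028474234 0.059437551042111236
```

View pics/z.png

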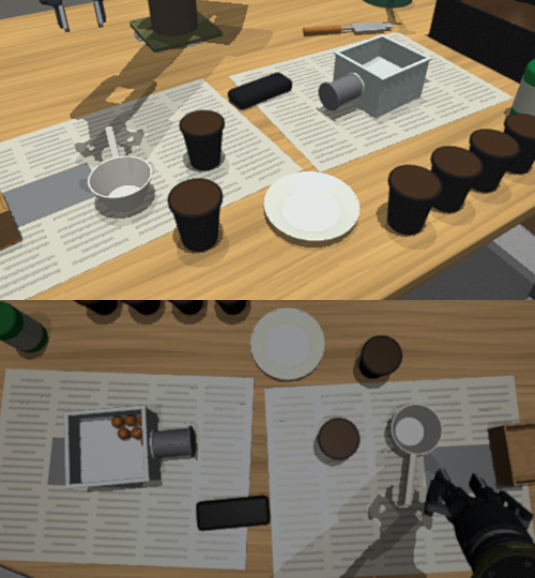

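The scoop stands upright and empty at (415,430) in the lower crop, and the onions are in the trough at (127,425). The cap is home and the pots, plate and case haven't moved. I'm handing in.

```bash
python3 -c "
from cell import robot
print(robot.sign_off())"
```

```text
the job is handed in; nothing more can be done
None
```

The cap is pushed home, all six onion sets are in the trough, and the empty scoop stands upright back at its starting spot; the pots, plate and spectacle case were not touched, and the job was handed in at about 20 s.

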